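# Hold the longer timber offcut into the cutting jig

### The job

Pick up the longer of the two timber offcuts and hold it in the cutting jig ready for the saw: lying flat on the jig's bed, long side flush along the fence, one end butted against the stop block, and pressed firmly (about 10 N each way) into the fence and down onto the bed at once with one steady diagonal push. Finish while still holding that push with the gripper, without letting go or backing off; leave the shorter offcut, the paper roll, the spirit level and the try square where they are.

Things in the scene. Friction and masses are not known exactly. Their poses are not given: they have to be found in the camera images.
- long_offcut: the longer of two plain pale timber offcuts, loose, 38 mm wide (its x) by 160 mm long (its y) by 45 mm high (its z), about 0.1 to 0.2 kg; it lies on the bench on its 38 mm face and is held in the jig the same way up, either way round. Origin: centre of its underside
- short_offcut: the shorter offcut, same timber, 38 mm (x) by 90 mm (y) by 45 mm high, loose; leave it alone. The two offcuts may have swapped places. Origin: centre of its underside
- jig: cutting jig fixed to the bench, a plywood board 180 mm (x) by 300 mm (y); carries the bed, the fence and the stop block. Origin: centre of its underside, on the bench. Its x points square to and towards the fence (away from the robot), its y runs along the fence, z up; the bed's upper face is at z = 18 mm, the fence's face at x = +65 mm
- bed: the jig's bed, the brown wood panel that the offcut lies on, 180 mm by 300 mm by 6 mm, fixed; axes as the jig's, origin at the centre of its underside (12 mm above the bench, so its upper face is 18 mm above the bench)
- fence: the jig's fence, a straight rigid aluminium bar along the far edge of the bed, 25 mm (x) by 300 mm (y), standing 20 mm above the bed (its top 38 mm above the bench), fixed; axes as the jig's, origin at the centre of its underside on the bed, so the face that the offcut bears on is at x = -12.5 mm
- stop: stop block, dark wood, fixed to the bed against the fence near its end on the robot's right (-y), 50 mm (x) by 30 mm (y) by 35 mm high with a 4 mm bolt head on top; set at a different place along the fence each time; axes as the jig's, origin at the centre of its underside on the bed, so the face that the offcut's end butts on is at y = +15 mm
- roll: bystander: roll of paper labels standing on end, 100 mm across, 50 mm high; origin at the centre of its underside
- level: bystander: yellow spirit level, 400 mm (x) by 24 mm by 50 mm high; origin at the centre of its underside
- square: bystander: try square lying flat, wooden stock 120 mm (y) by 18 mm, steel blade 150 mm along x; origin under the middle of the stock
Not all that is in view belongs to the job. What is shaped like the long_offcut but pink or turquoise is not meant.

How it is judged:
At the end, for the whole second after the job is handed in: the longer offcut lies flat on the bed (within 3 mm), its long side along the fence (gap under 3 mm, angle under 2 degrees), its end at the stop block (gap under 3.5 mm), at rest, and the gripper's fingers still press it: over 4 N into the fence and over 5 N onto the bed at the same time (x of long_offcut in the frame of fence between -0.0345 and -0.0285 m and y of long_offcut in the frame of stop between 0.092 and 0.0985 m and z of long_offcut in the frame of bed between 0.003 and 0.009 m and angle between the y axis of long_offcut and the y axis of jig, either way round below 0.035 rad and angle between long_offcut's own z axis and vertical below 0.04 rad and contact force between long_offcut and fence above 4 N and contact force between long_offcut and bed above 5 N and contact force between the fingers and long_offcut above 3 N and linear speed of long_offcut below 0.01 m/s); the arm keeps its last pose, push and grip.
It fails at once if the shorter offcut, the roll, the level or the square is shifted by more than 20 mm (distance of any of short_offcut, roll, level, square from where it was at the start of the episode above 0.02 m).
It also fails if it takes over 35 s, if anything falls off the work surface, if the arm or the gripper's body presses on something with over 40 N, if the wrist force passes 120 N, or if a joint passes its speed limit or range.

### The arm

A 7-joint arm with a two-finger parallel gripper is mounted at the origin on the work surface. World frame = base frame: x ahead of the robot, y to its left, z up, the work surface at z = 0. Lengths are in m, angles in rad, forces in N, time in s.
With the tool pointing down it reaches from about 0.4 to 0.85 m from the base axis. Payload 10.4 kg.
Tool frame: the origin (TCP) lies midway between the tips of the shut fingers; the grasp point (between the pads) lies 19 mm behind it; z points along the fingers, y is the direction in which the jaws open and shut (so a half turn about z gives the same grasp; the last joint's range is limited). The gripper opens to 85 mm and grips with 20 to 120 N. Pads are 22 mm wide; open, the fingers measure 114 mm over their backs; the gripper's body (76 mm by 85 mm) begins 54 mm behind the grasp point. The pads swing forward as they close: fully open they stand 13 mm farther back than shut.
Start: joints at [1.309, 0.332, -0.065, 1.46, 0.022, 1.35, -0.088], TCP at [0.148, -0.607, 0.231] pointing down, gripper open.
Joint ranges: [-2.6, 2.6], [-0.5, 2.12], [-1.47, 1.34], [0.16, 2.42], [-1.27, 4.41], [0.06, 2.06], [-2.6, 2.6]. Speed limits (rad/s): [2.22, 2.22, 2.79, 2.79, 3.14, 3.14, 3.14].

### API

Orientations are given as a unit quaternion [x, y, z, w].
In Python, from workcell import manip, camera, camera_info, workorder, nets gives the robot as it stands.
- The arm moves only by the tool apply_moves, never from a script. Its argument "commands" is a list of rows, each a list of 5 numbers: the shift along the tool's x, y, z in m, then the turn about the tool's z in degrees, then the gripper command: -1 is fully open, 1 is shut, values between are in proportion. A call has 1 to 5 rows; each row shifts and turns the pose as measured when the row begins, along the tool's axes as they then stand; what a row does not reach is not made up. A row lasts 1/12 s, in which the tool goes at most 41.7 mm and 7.16 degrees, less where a joint would pass 70% of its speed; a pose out of reach is approached as far as the arm can. A call is refused whole if a number of a shift passes 0.0417 or a number of a turn 7.16, either way. A call with a gripper value outside its range is refused whole. The fingers move at their own pace and stop on an object; "squeeze" is the grip in N (left out, the last holds). Time passes only in rows, so rows that do not move let the fingers close. It gives the time, the measured TCP pose, the force and the opening at its end, in the units of the state.
- manip.get_obs(): the state, without advancing time (a new reading comes with each control period).
- camera(name): name is "scene" or "top" or "wrist"; returns (picture, depth): 480x640x3 uint8, red, green, blue; 480x640 float32, m along the optical axis (not along the pixel's ray), 0 where there is no reading.
- camera_info(name): a dict with "camera_matrix" (3x3 intrinsics, pixels), "xyz" and "rotation" of the camera in the world; the wrist camera has in their place "T_tool_cam" (4x4, takes a point from camera to tool coordinates, whose origin is the TCP and whose axes are the flange's). Camera axes: x right, y down, z forward; pixel columns grow to the right and rows downward; lengths in m; the calibration is good to about 2 mm. A picture is of the moment at which its call begins: read the wrist's pose just before it. camera_info takes no time and is no camera call.
- workorder.hand_in(): hands the job in, once; it reports no verdict.
Trained networks look in the newest picture that a camera, given by its name, has taken for a name from the list of things; names that differ only in an ending like _2 or _b are one class to them, and where a whole thing is asked for, a point or a joint stands for the part that bears it (a point fixed in the world has none). Each returns a list of dicts, best first, with "conf" (0 to 1); they miss things now and then, are a little off and sometimes report something else, mostly with a low value. They report only what shows in the picture. A call takes as long as a camera call. They do not tell look-alikes from the thing itself.
- nets.look_for(camera, thing): "rect" ([left, top, width, height] in pixels, round what is visible of it).
- nets.place_of(camera, thing): "xy" ([column, row] in pixels: a listed point, or the origin of a listed thing).
The state is a dict: "clock": time; "joint_pos": joint angles; "joint_velocities": joint speeds; "tau": joint torques, N m; "position": TCP position; "ee_rot": TCP orientation; "ft_force": force on the tool from outside, world axes, zero at the start; "torque": the same for the moment, N m; "grip_width": opening from 0.0 (shut) to 1.0 (fully open).
Only numpy, scipy, OpenCV 4.12 (cv2) and the standard library are available. Lean on these libraries where they do the work, as an engineer would, in place of code of your own. Each camera call takes 0.05 s, during which the arm holds its last target. There are 200 camera calls.

## Working session

There is one attempt and no reset: what is moved stays moved. The work goes in short steps, Python scripts to look and compute and a tool call to move; the robot and the scene stay as the last step left them, time stands still between calls to the robot, and variables do not carry over. Pictures are saved under pics/ and viewed, about 8 in all and at most 12, crops included, and the job is handed in when it is done.

Besides the shell and the picture viewer there is one more tool, called after "Request:" as name([rows], argument=value, ...), one row to a line, values as JSON. apply_moves: Moves the arm, as the interface text tells. Its arguments: {"type":"object","properties":{"commands":{"type":"array","items":{"type":"array","items":{"type":"number"}}},"squeeze":{"type":"number"}},"required":["commands"]}

```bash
mkdir -p pics; ls
cat > h.py <<'E'
from workcell import manip, camera, camera_info, workorder, nets
import numpy as np, cv2
def pts(name,depth):
    ci=camera_info(name);K=np.array(ci["camera_matrix"]);R=np.array(ci["rotation"]);t=np.array(ci["xyz"])
    if R.shape!=(3,3):
        from scipy.spatial.transform import Rotation; R=Rotation.from_quat(R).as_matrix()
    v,u=np.mgrid[:480,:640]
    p=np.stack([(u-K[0,2])/K[0,0]*depth,(v-K[1,2])/K[1,1]*depth,depth],-1)
    return p@R.T+t
E
python3 - <<'E'
from h import *
o=manip.get_obs();print(o)
for n in ("top","scene"):
    im,d=camera(n);cv2.imwrite(f"pics/{n}0.png",im[...,::-1]);np.save(f"{n}.npy",d)
    ci=camera_info(n);print(n,ci)
P=pts("top",np.load("top.npy"))
for t in "long_offcut short_offcut jig fence stop roll level square".split():
    for r in nets.place_of("top",t)[:3]:
        c,w=map(int,r["xy"]);print(t,r, P[np.clip(w,0,479),np.clip(c,0,639)].round(3))
E
```

```text
pics
{'clock': 0.0, 'joint_pos': array([ 1.30939484,  0.33285599, -0.06469225,  1.46096526,  0.02160348,
        1.34989946, -0.08849222]), 'joint_velocities': array([-0.0002982 ,  0.00106108,  0.00055203,  0.00022689, -0.0008857 ,
        0.00037118, -0.00062418]), 'tau': array([ 7.82169849e-07, -6.25456023e+01,  4.90916613e-02, -3.91606700e+01,
        1.60908775e-02,  9.99131764e-03, -2.41723910e-05]), 'position': array([ 0.14773357, -0.60689175,  0.2305144 ]), 'ee_rot': array([ 9.92878588e-01,  1.19128485e-01, -1.21832780e-04, -7.05796041e-04]), 'ft_force': array([ 0.05427428,  0.25230339, -0.07943533]), 'torque': array([ 0.00801618, -0.03753593, -0.0486141 ]), 'grip_width': 0.9981753151060807}
top {'camera_matrix': array([[625.18159093,   0.        , 308.62285946],
       [  0.        , 625.18159093, 237.31936344],
       [  0.        ,   0.        ,   1.        ]]), 'xyz': array([ 0.37121705, -0.06671011,  1.57652245]), 'rotation': array([ 0.70649092, -0.70558416,  0.03338739, -0.04366757])}
scene {'camera_matrix': array([[499.90735265,   0.        , 319.50188766],
       [  0.
[... 249 characters left out ...]
3.8], 'conf': 0.95} [0.451 0.24  0.043]
long_offcut {'xy': [184.4, 139.9], 'conf': 0.74} [0.787 0.269 0.047]
long_offcut {'xy': [196.2, 337.6], 'conf': 0.72} [0.296 0.228 0.052]
short_offcut {'xy': [206.6, 210.0], 'conf': 0.61} [0.607 0.211 0.044]
jig {'xy': [343.8, 247.5], 'conf': 0.64} [ 0.518 -0.13   0.013]
fence {'xy': [331.7, 213.6], 'conf': 0.74} [ 0.602 -0.1    0.029]
fence {'xy': [507.4, 302.9], 'conf': 0.49} [ 0.381 -0.525  0.048]
stop {'xy': [381.6, 217.5], 'conf': 0.57} [ 0.588 -0.222  0.053]
roll {'xy': [507.9, 300.2], 'conf': 0.91} [ 0.386 -0.524  0.053]
level {'xy': [109.8, 233.4], 'conf': 0.89} [0.551 0.454 0.034]
square {'xy': [270.2, 132.3], 'conf': 0.92} [0.813 0.056 0.016]
```

View pics/top0.png

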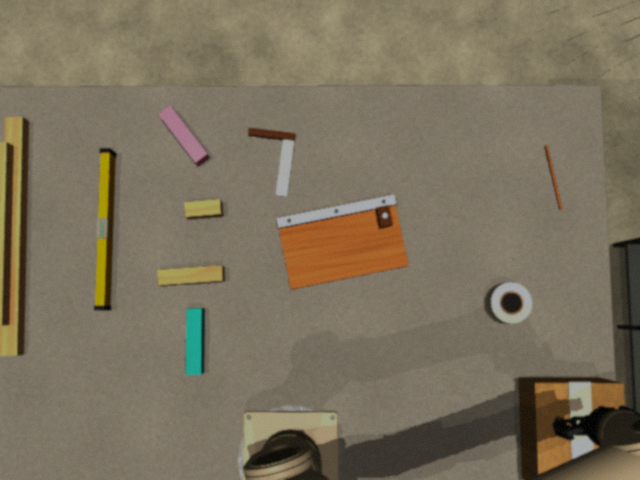

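View pics/scene0.png

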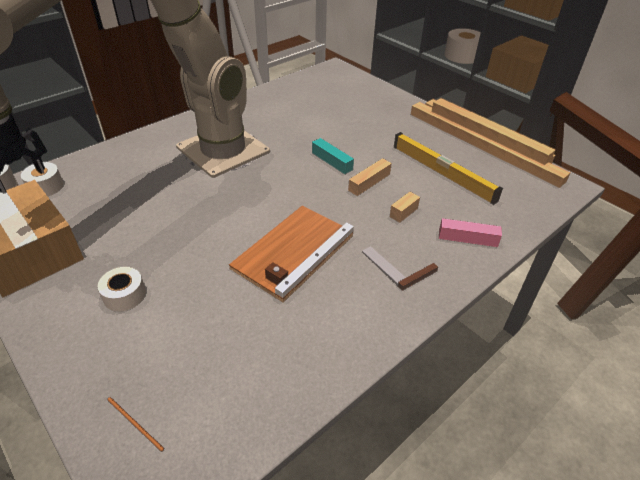

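Candidates: pale longer offcut (190,275); pale shorter offcut (203,209); pink look-alike (184,136); turquoise look-alike (195,341); and long boards far left (12,235). I choose the pale longer one at (190,275), and will check it in a crop.

```bash
cat >> h.py <<'E'
from scipy.spatial.transform import Rotation as Rn
def box(m,P):
    a=P[m][:,:2].astype(np.float32);r=cv2.minAreaRect((a*1000))
    print(len(a),"c",np.round(r[0],1),"size",np.round(r[1],1),"ang",round(r[2],2),"z",np.median(P[m][:,2]).round(4))
def tool():
    o=manip.get_obs();R=Rn.from_quat(o["ee_rot"]).as_matrix();return np.array(o["position"]),R
E
python3 - <<'E'
from h import *
P=pts("top",np.load("top.npy"));im=cv2.imread("pics/top0.png")
v,u=np.mgrid[:480,:640]
def roi(a,b,c,d):return (u>=a)&(u<b)&(v>=c)&(v<d)
z=P[...,2]
print("bench z",np.median(z[roi(400,480,240,280)]))
box(roi(150,232,258,292)&(z>.035),P)
box(roi(180,228,195,222)&(z>.035),P)
# jig: fence by z .03-.05, bed .01-.026, stop >.045
box(roi(265,420,190,235)&(z>.029)&(z<.045)&(im.min(-1)>120),P)
box(roi(265,420,185,300)&(z>.009),P)
s=roi(365,400,195,240)&(im.max(-1)<110)&(z>.035);box(s,P)
b=im[250:305,140:240];cv2.imwrite("pics/crop1.png",cv2.resize(np.vstack([im[185:305,140:420]]),None,fx=2.8,fy=2.8,interpolation=cv2.INTER_CUBIC))
E
```

```text
bench z 0.0006015127357102967
1027 c [429.4 129.1] size [403.2  65.9] ang 82.75 z 0.0451
572 c [522.   84.4] size [419.   82.2] ang 56.17 z 0.0449
1103 c [ 606.5 -112.3] size [ 25.8 301.1] ang 11.55 z 0.0382
8845 c [ 523.8 -126. ] size [377.  305.4] ang 89.89 z 0.0192
236 c [ 489.8 -168.6] size [ 53.  308.2] ang 59.1 z 0.0523
```

View pics/crop1.png

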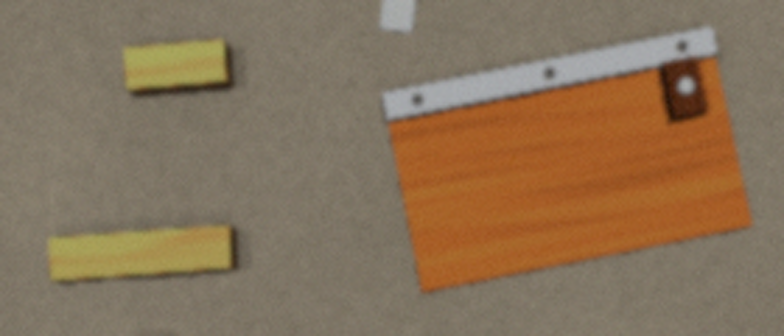

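The crop confirms it: the pale longer block sits at crop (140,252), with the shorter at (175,65). The fence is at (550,72) and the stop at (685,90).

```bash
cat > m.py <<'E'
from h import *
P=pts("top",np.load("top.npy"));im=cv2.imread("pics/top0.png")
v,u=np.mgrid[:480,:640]
def roi(a,b,c,d):return (u>=a)&(u<b)&(v>=c)&(v<d)
z=P[...,2]
box(roi(150,232,258,292)&(z>.035)&(z<.06),P)
box(roi(180,228,195,222)&(z>.035)&(z<.06),P)
box(roi(265,420,185,300)&(z>.012)&(z<.025),P)
box(roi(372,396,203,232)&(z>.046)&(z<.07),P)
p,R=tool();print(p,np.degrees(np.arctan2(R[1,0],R[0,0])))
d=np.array([.44,.24,.2])
def rt(p):return p
print(R.T@(np.array([.42,-.3,.25])-p))
print(camera_info("wrist"))
E
python3 m.py
```

```text
1013 c [445.7 248.4] size [ 38.4 161.3] ang 4.11 z 0.0451
568 c [613.1 221.1] size [40.3 90. ] ang 4.75 z 0.0449
6706 c [ 556.6 -121.6] size [297.1 300.1] ang 11.63 z 0.0183
248 c [ 591.5 -229.8] size [50.4 30.6] ang 11.18 z 0.0532
[ 0.14783353 -0.60725969  0.23127975] 13.68242337222853
[ 0.33712184 -0.2341622  -0.01872109]
{'camera_matrix': array([[422.18093153,   0.        , 319.07755168],
       [  0.        , 422.18093153, 238.72525444],
       [  0.        ,   0.        ,   1.        ]]), 'T_tool_cam': array([[ 2.93905602e-05, -9.64780037e-01, -2.63057939e-01,
         6.61452199e-02],
       [ 9.99999776e-01,  2.04270899e-04, -6.37448664e-04,
        -3.42197718e-04],
       [ 6.68732827e-04, -2.63057861e-01,  9.64779827e-01,
        -1.42863834e-01],
       [ 0.00000000e+00,  0.00000000e+00,  0.00000000e+00,
         1.00000000e+00]])}
```

Request:
apply_moves([
  [0.034,-0.022,-0.006,0,-1],
  [0.034,-0.022,-0.004,0,-1],
  [0.034,-0.022,0,0,-1],
  [0.034,-0.022,0,0,-1],
  [0.034,-0.022,0,0,-1],
])

```text
clock: 0.92
position: [0.2825, -0.4621, 0.2398]
ee_rot: [0.994, 0.11, -0.002, 0.001]
ft_force: [0.7, -1.1, -0.6]
grip_width: 1.0
```

Request:
apply_moves([
  [0.034,-0.022,0,0,-1],
  [0.034,-0.022,0,0,-1],
  [0.034,-0.022,0,0,-1],
  [0.034,-0.022,0,0,-1],
  [0.034,-0.022,0,0,-1],
])

```text
clock: 1.33
position: [0.4273, -0.3117, 0.2405]
ee_rot: [0.994, 0.11, -0.002, 0.003]
ft_force: [1.4, 0.1, -0.1]
grip_width: 0.998
```

Request:
apply_moves([
  [0,-0.035,0,-7,-1],
  [0,-0.035,0,-7,-1],
  [0.004,-0.035,0,-7,-1],
  [0.01,-0.035,0,-7,-1],
  [0.014,-0.035,0,-7,-1],
])

```text
clock: 1.75
position: [0.3767, -0.1308, 0.2382]
ee_rot: [0.912, 0.41, -0.001, 0.001]
ft_force: [0.6, -0.2, 1.5]
grip_width: 0.999
```

Request:
apply_moves([
  [0.035,-0.021,0,-7,-1],
  [0.037,-0.016,0,-7,-1],
  [0.039,-0.012,0,-7,-1],
  [0.04,-0.007,0,-7,-1],
  [0.04,-0.002,0,-7,-1],
])

```text
clock: 2.17
position: [0.4094, 0.0741, 0.2387]
ee_rot: [0.742, 0.67, -0.002, 0.005]
ft_force: [1.5, 0.2, 0.0]
grip_width: 1.001
```

```bash
cat > go.py <<'E'
from h import *
import sys
# target x y z psi -> tool-frame shift
g=list(map(float,sys.argv[1:5]));p,R=tool();o=manip.get_obs()
psi=np.degrees(np.arctan2(R[1,0],R[0,0]))
print("p",p.round(4),"psi",psi.round(2),"tilt",np.degrees(np.arccos(-R[2,2])).round(2),"F",np.round(o["ft_force"],1),"w",o["grip_width"],"t",o["clock"])
print("shift",(R.T@(np.array(g[:3])-p)).round(4),"turn",round(psi-g[3],2))
E
python3 go.py .4457 .2484 .2 94.1
```

```text
p [0.4094 0.0741 0.2387] psi 84.2 tilt 0.55 F [1.5 0.2 0. ] w 1.0007280272125778 t 2.1667
shift [0.1774 0.0184 0.0372] turn -9.9
```

Request:
apply_moves([
  [0.036,0.004,0.007,-7,-1],
  [0.036,0.007,0.008,-3,-1],
  [0.036,0.007,0.008,0,-1],
  [0.036,0.007,0.008,0,-1],
  [0.033,0.007,0.008,0,-1],
])

```text
clock: 2.58
position: [0.4366, 0.2629, 0.2011]
ee_rot: [0.675, 0.737, 0.002, 0.008]
ft_force: [0.8, -0.6, -0.7]
grip_width: 0.996
```

Request:
apply_moves([
  [0,0,0,0,-1],
  [0,0,0,0,-1],
])

```text
clock: 2.75
position: [0.4341, 0.2707, 0.1991]
ee_rot: [0.672, 0.741, 0.003, 0.005]
ft_force: [0.3, -0.3, 0.8]
grip_width: 0.999
```

```bash
cat > wr.py <<'E'
from h import *
import sys
p,R=tool();im,d=camera("wrist")
ci=camera_info("wrist");K=np.array(ci["camera_matrix"]);T=np.array(ci["T_tool_cam"])
v,u=np.mgrid[:480,:640]
P=np.stack([(u-K[0,2])/K[0,0]*d,(v-K[1,2])/K[1,1]*d,d],-1)
P=(P@T[:3,:3].T+T[:3,3])@R.T+p
np.save("W.npy",P);cv2.imwrite("pics/%s.png"%sys.argv[1],im[...,::-1])
E
python3 wr.py w1
python3 - <<'E'
from h import *
P=np.load("W.npy");m=(P[...,2]>.037)&(P[...,2]<.055)&(np.hypot(P[...,0]-.4457,P[...,1]-.2484)<.1)
box(m,P)
E
python3 go.py .4457 .2484 .028 94.1
```

```text
12269 c [406.1 245.8] size [120.3 160.1] ang 4.19 z 0.0451
p [0.4339 0.2704 0.1992] psi 95.56 tilt 0.66 F [-0.7  0.5 -1.1] w 1.0018366813904738 t 2.8
shift [-0.0224  0.0077  0.1714] turn 1.46
```

View pics/w1.png

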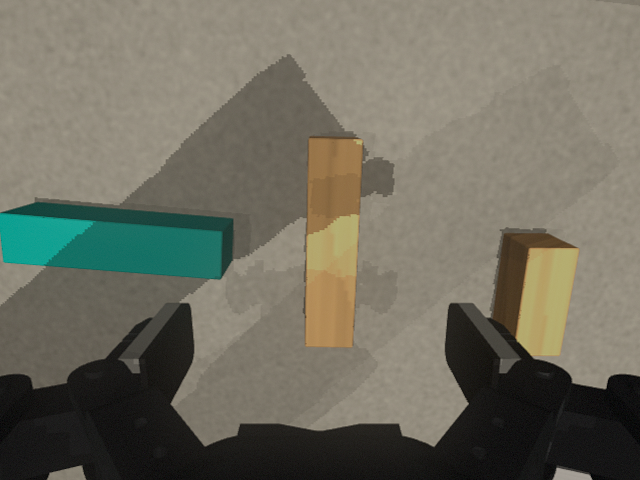

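The wrist view shows the target from (330,138) to (330,345), turquoise at left, and the short offcut at right (540,300). All three are well apart.

```bash
python3 - <<'E'
from h import *
P=np.load("W.npy");m=(P[...,2]>.04)&(P[...,2]<.05)&(abs(P[...,0]-.4457)<.045)&(abs(P[...,1]-.248)<.1)
box(m,P)
E
python3 go.py .446 .248 .09 94.1
```

```text
10763 c [447.1 248.8] size [ 38.1 160.1] ang 4.19 z 0.0451
p [0.4339 0.2704 0.1992] psi 95.56 tilt 0.66 F [-0.7  0.5 -1.1] w 1.0018366813904738 t 2.8
shift [-0.023   0.0087  0.1094] turn 1.46
```

Request:
apply_moves([
  [-0.012,0.005,0.03,1.4,-0.4],
  [-0.009,0.004,0.03,0,-0.4],
  [0,0,0.025,0,-0.4],
  [0,0,0.02,0,-0.4],
  [0,0,0,0,-0.4],
])

```text
clock: 3.22
position: [0.4503, 0.2433, 0.0942]
ee_rot: [0.684, 0.729, 0.005, 0.009]
ft_force: [0.1, -0.6, -0.5]
grip_width: 0.7
```

```bash
python3 go.py .4465 .2487 .022 94.2
```

```text
p [0.4503 0.2433 0.0942] psi 93.67 tilt 1.21 F [ 0.1 -0.6 -0.5] w 0.7001036247099666 t 3.2167
shift [ 0.0061 -0.0048  0.0721] turn -0.53
```

Request:
apply_moves([
  [0.004,-0.004,0.02,-0.5,-0.4],
  [0.001,0,0.02,0,-0.4],
  [0,0,0.01,0,-0.4],
  [0,0,0,0,-0.4],
])

```text
clock: 3.55
position: [0.4506, 0.2432, 0.0471]
ee_rot: [0.684, 0.73, 0.006, 0.012]
ft_force: [-0.4, -0.2, 0.4]
grip_width: 0.702
```

```bash
python3 go.py .4465 .2487 .022 94.2
```

```text
p [0.4506 0.2432 0.0471] psi 93.74 tilt 1.57 F [-0.4 -0.2  0.4] w 0.7024886733364449 t 3.55
shift [ 0.006  -0.0044  0.025 ] turn -0.46
```

Request:
apply_moves([
  [0.008,-0.006,0,-0.6,-0.4],
  [0.0,0,0.01,0,-0.4],
  [0,0,0.01,0,-0.4],
  [0,0,0.004,0,-0.4],
  [0,0,0,0,-0.4],
])

```text
clock: 3.97
position: [0.4472, 0.2514, 0.0257]
ee_rot: [0.68, 0.733, 0.008, 0.015]
ft_force: [0.7, 0.4, -0.5]
grip_width: 0.698
```

```bash
python3 go.py .4465 .2487 .022 94.2; python3 -c "
from h import *
print(tool()[1].round(4))"
```

```text
p [0.4472 0.2514 0.0257] psi 94.29 tilt 1.92 F [ 0.7  0.4 -0.5] w 0.6982673336052492 t 3.9667
shift [-0.0026 -0.001   0.0037] turn 0.09
[[-0.0747  0.9967  0.0326]
 [ 0.9972  0.075  -0.0075]
 [-0.0099  0.032  -0.9994]]
```

Request:
apply_moves([
  [-0.002,-0.001,0.003,0,-0.4],
  [0,0,0,0,1],
  [0,0,0,0,1],
  [0,0,0,0,1],
  [0,0,0,0,1],
], squeeze=50)

```text
clock: 4.38
position: [0.4469, 0.2493, 0.023]
ee_rot: [0.68, 0.733, 0.009, 0.015]
ft_force: [-0.2, -0.6, -1.2]
grip_width: 0.434
```

Request:
apply_moves([
  [0,0,0,0,1],
  [0,0,0,0,1],
])

```text
clock: 4.55
position: [0.4469, 0.2492, 0.0231]
ee_rot: [0.68, 0.733, 0.009, 0.015]
ft_force: [0.6, -0.0, -1.9]
grip_width: 0.435
```

```bash
python3 wr.py w2;python3 go.py .579 -.1355 .12 101.5
```

```text
p [0.4469 0.2491 0.0231] psi 94.27 tilt 1.93 F [-0.4 -0.3 -0.8] w 0.4355234883746966 t 4.6
shift [-0.3943  0.1061 -0.0897] turn -7.23
```

View pics/w2.png

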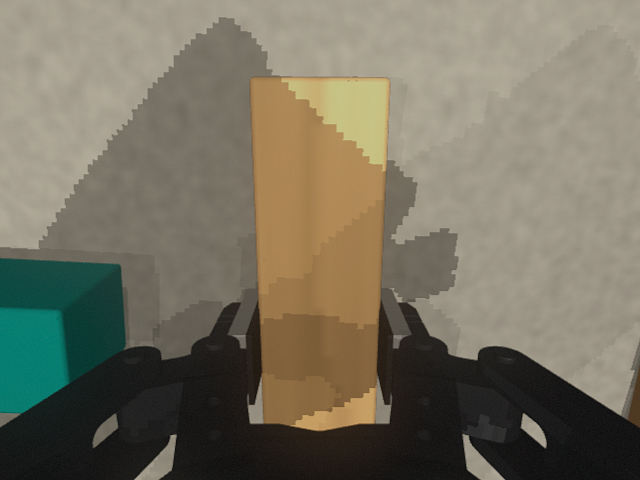

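Gripped: the offcut lies between the pads at about (320,350), and the opening is 0.435, about 37 mm, as expected. Now lifting and turning.

Request:
apply_moves([
  [0,0,-0.02,0,1],
  [0,0,-0.025,0,1],
  [0,0,-0.025,-3.5,1],
  [0,0,-0.02,-3.7,1],
  [-0.02,0.006,0,0,1],
])

```text
clock: 5.02
position: [0.45, 0.2342, 0.1156]
ee_rot: [0.628, 0.778, 0.006, 0.013]
ft_force: [0.2, 0.9, -1.0]
grip_width: 0.432
```

```bash
python3 go.py .55 -.121 .11 101.5
```

```text
p [0.45   0.2342 0.1156] psi 102.16 tilt 1.63 F [ 0.2  0.9 -1. ] w 0.43241396833797136 t 5.0167
shift [-0.3682  0.0226  0.0108] turn 0.66
```

Request:
apply_moves([
  [-0.035,0.002,0,0,1],
  [-0.036,0.002,0,0,1],
  [-0.036,0.002,0,0,1],
  [-0.036,0.002,0,0,1],
  [-0.036,0.002,0,0,1],
])

```text
clock: 5.43
position: [0.4995, 0.0611, 0.121]
ee_rot: [0.623, 0.782, 0.009, 0.014]
ft_force: [0.1, 0.4, -0.2]
grip_width: 0.43
```

Request:
apply_moves([
  [-0.036,0.002,0,0,1],
  [-0.036,0.002,0,0,1],
  [-0.03,0.002,0,0,1],
  [-0.02,0.002,0,0,1],
  [0,0,0,0,1],
])

```text
clock: 5.85
position: [0.5357, -0.0724, 0.1227]
ee_rot: [0.627, 0.779, 0.007, 0.016]
ft_force: [-0.9, 0.0, -1.1]
grip_width: 0.435
```

```bash
python3 go.py .55 -.121 .09 101.5
```

```text
p [ 0.5357 -0.0724  0.1227] psi 102.27 tilt 2.0 F [-0.9  0.  -1.1] w 0.43537994660994095 t 5.85
shift [-0.0501  0.0026  0.0336] turn 0.77
```

Request:
apply_moves([
  [-0.025,0.001,0.015,0.7,1],
  [-0.023,0.001,0.018,0,1],
  [0,0,0,0,1],
  [0,0,0,0,1],
])

```text
clock: 6.18
position: [0.5494, -0.1211, 0.0896]
ee_rot: [0.633, 0.774, 0.008, 0.016]
ft_force: [-0.0, 1.1, -1.7]
grip_width: 0.434
```

```bash
cat > tp.py <<'E'
from h import *
import sys
im,d=camera("top");P=pts("top",d);z=P[...,2]
j=np.radians(11.5);jx=np.array([np.cos(j),np.sin(j)]);jy=np.array([-jx[1],jx[0]])
q=P[...,:2]-np.array([.6065,-.1123]);a=q@jx;b=q@jy   # fence frame
hsv=cv2.cvtColor(im,cv2.COLOR_RGB2HSV)
zt=float(sys.argv[2])
m=(abs(z-zt)<.006)&(abs(b)<.16)&(a>-.15)&(a<-.008)&(im[...,0]>90)&(hsv[...,1]>50)
print("m",m.sum(),"a",np.percentile(a[m],[1,50,99]).round(4),"b",np.percentile(b[m],[.5,99.5]).round(4),"stop face b=-.097")
cv2.imwrite("pics/%s.png"%sys.argv[1],cv2.resize(im[170:310,230:430,::-1],None,fx=4,fy=4,interpolation=cv2.INTER_CUBIC))
E
python3 go.py .55 -.121 .05 101.5; python3 tp.py t1 .13
```

```text
p [ 0.5494 -0.1211  0.0896] psi 101.45 tilt 2.05 F [-0.   1.1 -1.7] w 0.43439526947845175 t 6.1833
shift [ 0.0005 -0.0007  0.0396] turn -0.05Traceback (most recent call last):
  File "tp.py", line 9, in <module>
    print("m",m.sum(),"a",np.percentile(a[m],[1,50,99]).round(4),"b",np.percentile(b[m],[.5,99.5]).round(4),"stop face b=-.097")
                          ~~~~~~~~~~~~~^^^^^^^^^^^^^^^^
    return _quantile_unchecked(
        a, q, axis, out, overwrite_input, method, keepdims, weights)
    return _ureduce(a,
                    func=_quantile_ureduce_func,
    ...<5 lines>...
                    overwrite_input=overwrite_input,
                    method=method)
    r = func(a, **kwargs)
    result = _quantile(arr,
                       quantiles=q,
    ...<2 lines>...
                       out=out,
                       weights=wgt)
    slices_having_nans = np.isnan(arr[-1, ...])
                                  ~~~^^^^^^^^^
IndexError: index -1 is out of bounds for axis 0 with size 0
```

```bash
python3 tp.py t1 .1116
```

```text
m 179 a [-0.0777 -0.0594 -0.0417] b [0.0526 0.0824] stop face b=-.097
```

View pics/t1.png

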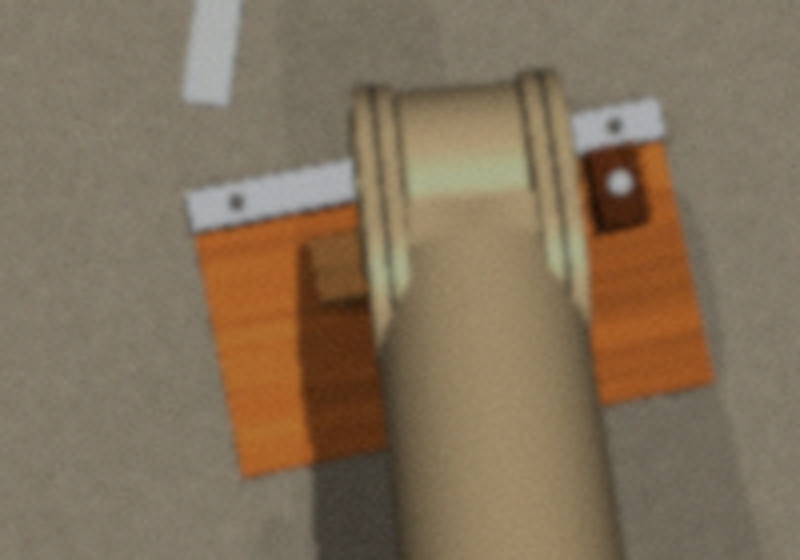

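The top view shows the offcut's left end at crop (335,270) over the bed, clear of the fence, and the stop at (615,185). Depth puts that end at b=+82 mm, so there is a 19 mm gap to the stop. This agrees with the TCP estimate.

Request:
apply_moves([
  [0,0,0.018,0,1],
  [0,0,0.015,0,1],
  [0,0,0.008,0,1],
  [0,0,0,0,1],
])

```text
clock: 6.62
position: [0.5523, -0.1166, 0.0507]
ee_rot: [0.63, 0.776, 0.009, 0.018]
ft_force: [-0.7, 0.6, -0.3]
grip_width: 0.435
```

```bash
python3 go.py .579 -.1355 .043 101.5
```

```text
p [ 0.5523 -0.1166  0.0507] psi 101.8 tilt 2.31 F [-0.7  0.6 -0.3] w 0.4347393498968644 t 6.6167
shift [-0.0239  0.022   0.0089] turn 0.3
```

Request:
apply_moves([
  [-0.006,0.004,0.005,0.3,1],
  [-0.006,0.005,0.002,0,1],
  [-0.005,0.004,0,0,1],
  [0,0,0,0,1],
])

```text
clock: 6.95
position: [0.5716, -0.1305, 0.0465]
ee_rot: [0.632, 0.775, 0.01, 0.019]
ft_force: [0.0, -0.2, -0.5]
grip_width: 0.437
```

```bash
python3 go.py .579 -.1355 .041 101.5
```

```text
p [ 0.5716 -0.1305  0.0465] psi 101.62 tilt 2.47 F [ 0.  -0.2 -0.5] w 0.43679178057811935 t 6.95
shift [-0.0063  0.0061  0.0058] turn 0.12
```

Request:
apply_moves([
  [-0.003,0,0.001,0,1],
  [-0.002,0,0.001,0,1],
  [0,0,0,0,1],
])

```text
clock: 7.2
position: [0.5739, -0.1365, 0.0454]
ee_rot: [0.632, 0.775, 0.01, 0.02]
ft_force: [0.2, 0.6, -0.9]
grip_width: 0.436
```

Request:
apply_moves([
  [-0.002,0,0.001,0,1],
  [-0.001,0,0,0,1],
  [0,0,0,0,1],
])

```text
clock: 7.45
position: [0.5741, -0.1364, 0.0446]
ee_rot: [0.631, 0.775, 0.011, 0.018]
ft_force: [-0.2, -0.5, -1.4]
grip_width: 0.435
```

```bash
python3 go.py .579 -.1355 .041 101.5
```

```text
p [ 0.5741 -0.1364  0.0446] psi 101.68 tilt 2.46 F [-0.2 -0.5 -1.4] w 0.43529423964296887 t 7.45
shift [-0.0001  0.0048  0.0038] turn 0.18
```

Request:
apply_moves([
  [-0.004,0,0,0,1],
  [-0.003,0,0,0,1],
])

```text
clock: 7.62
position: [0.5744, -0.1365, 0.0447]
ee_rot: [0.63, 0.777, 0.013, 0.015]
ft_force: [-4.3, 8.6, 2.9]
grip_width: 0.434
```

```bash
python3 go.py .579 -.1355 .041 101.5
```

```text
p [ 0.5744 -0.1365  0.0447] psi 101.91 tilt 2.27 F [-4.3  8.6  2.9] w 0.43432590883275046 t 7.6167
shift [0.0001 0.0046 0.0039] turn 0.41
```

Request:
apply_moves([
  [-0.001,0.004,0.001,0.3,1],
  [-0.001,0.003,0.001,0,1],
  [-0.001,0.002,0.002,0,1],
])

```text
clock: 7.87
position: [0.5806, -0.1353, 0.0406]
ee_rot: [0.631, 0.775, 0.011, 0.011]
ft_force: [-28.4, 8.4, 49.2]
grip_width: 0.435
```

```bash
python3 go.py .579 -.1355 .041 101.5
```

```text
p [ 0.5806 -0.1353  0.0406] psi 101.69 tilt 1.8 F [-28.4   8.4  49.2] w 0.43518557773106714 t 7.8667
shift [ 0.0001 -0.0016 -0.0004] turn 0.19
```

Request:
apply_moves([
  [-0.0002,0.0008,0.0008,0,1],
  [-0.0002,0.0008,0.0008,0,1],
])

```text
clock: 8.03
position: [0.5805, -0.1353, 0.0407]
ee_rot: [0.631, 0.775, 0.009, 0.009]
ft_force: [-9.6, 3.2, 12.1]
grip_width: 0.439
```

```bash
python3 go.py .579 -.1355 .041 101.5
```

```text
p [ 0.5805 -0.1353  0.0407] psi 101.69 tilt 1.47 F [-9.6  3.2 12.1] w 0.43857127676842883 t 8.0333
shift [ 0.0001 -0.0015 -0.0003] turn 0.19
```

```bash
python3 - <<'E'
from h import *
for i in range(4):
    im,d=camera("scene");o=manip.get_obs();print(o["clock"],np.round(o["ft_force"],1),np.round(o["position"],4))
cv2.imwrite("pics/s2.png",cv2.resize(im[180:310,215:375,::-1],None,fx=4.5,fy=4.5,interpolation=cv2.INTER_CUBIC))
P=pts("scene",d);j=np.radians(11.5);jx=np.array([np.cos(j),np.sin(j)]);jy=np.array([-jx[1],jx[0]])
q=P[...,:2]-np.array([.6065,-.1123]);a=q@jx;b=q@jy;z=P[...,2]
# end face region & top plane of offcut
m=(z>.056)&(z<.069)&(a<-.008)&(a>-.06)&(b>-.12)&(b<.09)
print(m.sum(),np.percentile(a[m],[1,50,99]).round(4),np.percentile(b[m],[1,99]).round(4))
for lo,hi in ((-.09,-.04),(.01,.06)):
    k=m&(b>lo)&(b<hi);print(lo,k.sum(),"z",np.median(z[k]).round(4),"a",np.percentile(a[k],[2,98]).round(4))
E
python3 wr.py w3
python3 - <<'E'
from h import *
P=np.load("W.npy");j=np.radians(11.5);jx=np.array([np.cos(j),np.sin(j)]);jy=np.array([-jx[1],jx[0]])
q=P[...,:2]-np.array([.6065,-.1123]);a=q@jx;b=q@jy;z=P[...,2]
m=(z>.055)&(z<.07)&(a<0)&(a>-.07)&(b>0.01)&(b<.09)
print(np.percentile(a[m],[1,99]),np.percentile(b[m],99.5),np.median(z[m]));box(m,P)
A=np.c_[a[m],b[m],np.ones(m.sum())];print("slopes",np.linalg.lstsq(A,z[m],rcond=None)[0])
E
```

```text
8.0833 [-11.6   3.4  14.1] [ 0.5805 -0.1352  0.0407]
8.1333 [-11.5   3.9  14.7] [ 0.5805 -0.1352  0.0407]
8.1833 [-10.5   3.9  13.5] [ 0.5805 -0.1352  0.0407]
8.2333 [-10.5   4.3  13.4] [ 0.5805 -0.1352  0.0407]
483 [-0.0532 -0.0313 -0.0109] [-0.1156  0.011 ]
-0.09 241 z 0.0626 a [-0.0487 -0.0116]
0.01 6 z 0.0611 a [-0.0312 -0.0118]
[-0.04921179 -0.01234569] 0.0617065923662489 0.0632961902448265
24492 c [569.2 -83.1] size [38.3 52.1] ang 11.45 z 0.0633
slopes [ 0.00390536 -0.00056356  0.0634354 ]
```

View pics/s2.png

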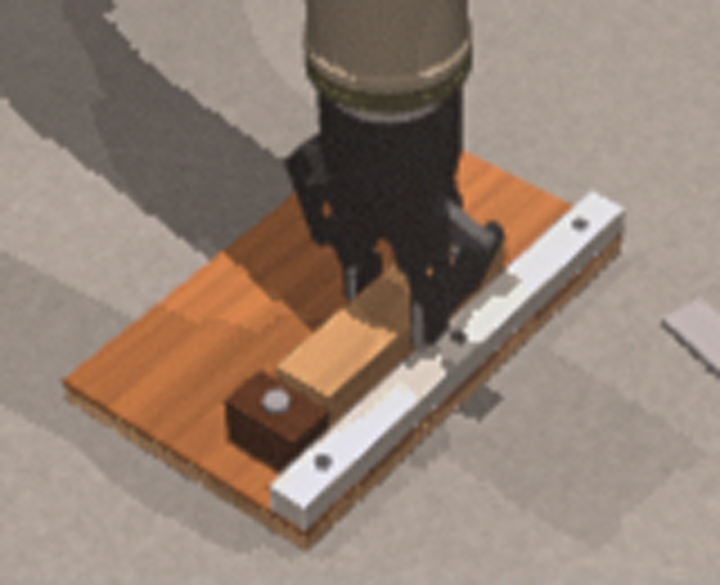

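View pics/w3.png

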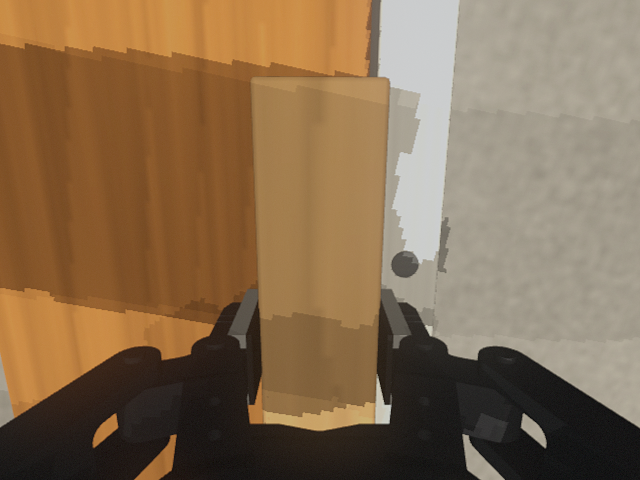

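The scene crop shows the offcut with its end on the stop (280,385) and its side on the fence, with the finger above the fence top. The wrist view shows the side parallel to the fence, edge at (385,80–300). The forces have held steady. Handing in.

```bash
python3 -c "
from h import *
print(manip.get_obs()['ft_force'],manip.get_obs()['grip_width']);print(workorder.hand_in())"
```

```text
[-11.04302583   4.20375464  13.9415856 ] 0.43266708000102166
the job is handed in; nothing more can be done
None
```

I picked up the longer pale offcut, set it in the jig against the stop and fence, and handed the job in at about 8.3 s with the push still held. The hand-in reports no verdict.

Last checks before handing in:
- **Flat on the bed:** the offcut's top is at 63.3 mm, against 63 mm expected, with a slope under 0.004 rad.
- **Along the fence:** the side sits within about 0.2 mm of the fence face. The angle is 11.45°, and the fence is at about 11.5°.
- **At the stop:** a contact force confirms the end is touching. The camera put that end 1.4 mm past the stop face, which is within calibration error.
- **Push:** the wrist force held steady at about 10–11 N into the fence, 13–14 N down and 6 N along the fence into the stop. This is total tool force; the force on the fence and bed was not measured separately.
- **Other objects:** the shorter offcut, roll, level and square were never approached or touched. I did not re-measure their positions at the end.

Three things did not go cleanly:
- **Contact force:** it peaked at about 28 N into the fence and 49 N down for a moment as the offcut seated, and I then eased it off.
- **Tool tilt:** the tool ended about 1.5° off vertical; the offcut itself stayed flat.
- **Top camera:** the arm hid most of the offcut in the last top-camera view, taken with it above the bed. I did the final checks with the scene and wrist cameras instead.

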